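# Hold the corner post against the seed-tray panel for screwing

## Robot

A 6-joint arm with a two-finger parallel gripper is mounted at the origin on the work surface. World frame = base frame: x ahead of the robot, y to its left, z up, the work surface at z = 0. Lengths are in mm, angles in rad, forces in N, time in s.
With the tool pointing down it reaches from about 275 to 1000 mm from the base axis. Payload 8.4 kg.
Tool frame: the origin (TCP) lies at the very end of the fingers, on their centre line; the grasp point (between the pads) lies manip.grip_point_offset behind it (manip.grip_point_offset is the distance from the TCP to the grasp point, in mm); z points along the fingers, y is the line along which they close (so a half turn about z gives the same grasp; the last joint's range is limited). The gripper opens to 85 mm and grips with 20 to 120 N. Pads are 22 mm wide; open, the fingers measure 114 mm over their backs; the gripper's body (76 mm by 85 mm) begins 54 mm behind the grasp point. The pads swing forward as they close: fully open they stand 13 mm farther back than shut.
Start: joints at [-1.116, 0.353, 1.633, -0, 1.155, -0.002], TCP at [275.673, -560.921, 231.281] pointing down, gripper open.
Joint ranges: [-2.63, 2.63], [-0.92, 2.1], [0.06, 2.66], [-1.3, 4.44], [0, 2.69], [-3.02, 3.02]. Speed limits (rad/s): [2.22, 2.22, 2.79, 3.14, 3.14, 3.14].

## Interface

Orientations are given as a unit quaternion [w, x, y, z].
In Python, from cell import manip, camera, camera_params gives the robot as it stands.
- The arm moves only by the shell command python3 -m handwheel 'ROWS'. ROWS is a JSON object of lists of equal length, an entry for each row: "delta_pos": the shift along the tool's x, y, z in mm, a list of three; "turn": the turn about the tool's z in degrees; "gripper": the opening, from 0 (shut) to 1 (fully open). A call has 1 to 20 rows; each row shifts and turns the commanded pose from where the row before left it, along the tool's axes as they then stand; what a row does not reach is not made up. A row lasts 1/12 s, in which the tool goes at most 41.7 mm and 7.16 degrees, less where a joint would pass 70% of its speed; a pose out of reach is approached as far as the arm can. A call is refused whole if a number of a shift passes 41.7 or a number of a turn 7.16, either way. A call with a gripper value outside its range is refused whole. The fingers move at their own pace and stop on an object; the grip force is fixed at half the most. Time passes only in rows, so rows that do not move let the fingers close. It gives the time, the measured TCP pose, the force, the opening and the grip force at its end, in the units of the state.
- manip.sense(): the state, without advancing time (a new reading comes with each control period).
- camera(name): name is "scene" or "side" or "wrist"; returns the picture (384x512x3 uint8, red, green, blue); there is no depth.
- camera_params(name): a dict with "vertical_fov" (degrees; the focal length in pixels is half the picture's height over the tangent of half this angle, whatever the lens; pixels are square), "cx", "cy" (the principal point, pixels), "R" (3x3) and "t" (3): a world point X has camera coordinates R X + t. Camera axes: x right, y down, z forward; pixel columns grow to the right and rows downward; lengths in mm; the calibration is good to about 2 mm. A picture is of the moment at which its call begins: read the wrist's pose just before it. camera_params takes no time and is no camera call; for the wrist camera it gives the pose at the moment of the call.
- manip.sign_off(): hands the job in; it is judged then, once.
The state is a dict: "clock": time; "joint_pos": joint angles; "qvel": joint speeds; "joint_efforts": joint torques, N m; "tool_pos": TCP position; "tcp_rot": TCP orientation; "contact_force": force on the tool from outside, world axes, zero at the start; "moment": the same for the moment, N m; "grip_width": finger opening in mm; "gripper_force": force on a finger pad.
Only numpy, scipy, OpenCV 4.12 (cv2) and the standard library are available. Lean on these libraries where they do the work, as an engineer would, in place of code of your own. Each camera call takes 0.05 s, during which the arm holds its last target. There are 200 camera calls.

## Task

Pull the square wooden post up out of its holder, bring it upright to the jig and press it flat against the front of the panel between the two guide strips, its foot about level with the panel's lower edge. Push with a steady force of about 10 N, which slides the spring-backed panel about half way (20 of its 40 mm) back, and never ram the panel to the end of its travel. Finish while still gripping the post and pressing like that, so that I can screw it on from behind, and leave the round dibber and the two cardboard tube pots undisturbed.

Things in the scene. Friction and masses are not known exactly. Their poses are not given: they have to be found in the camera images.
- post: Square softwood post, 22 x 22 x 200 mm, about 70 g, plain flat faces; the part to hold. At the start it stands upright in one of the holder's sockets, faces parallel to the holder's, foot 15 mm and top 215 mm above the table. Origin: centre of its foot; z up its length, x and y normal to its side faces. The grip is stiffest with the fingers closing along the push direction.
- holder: Upright dark wood block fixed on the bench, 64 (x) x 154 (y) x 80 mm high, with two square sockets 25 mm wide and 65 mm deep, open at the top, at y = -45 and +45 mm. One holds the post, the other the dibber (which is which varies). Origin: centre of its underside, on the table; z up.
- dibber: Bystander to leave alone: a round wooden dibber (planting stick), 170 mm long, 21 mm thick with a thicker 32 mm head, standing in the holder's other socket, its top 185 mm above the table. Origin: centre of its lower end, z up its length.
- jig: Assembly jig fixed on the bench: wooden base 170 mm wide (y), 15 mm thick, reaching from 10 mm in front of the origin (-x) to 200 mm behind it, with two uprights and spring barrels behind the panel. Origin: on the table, below the centre of the panel's front face when at rest. +x is the push direction, z up. The springs give 0.5 N per mm of panel travel (10 N at 20 mm), end stop at 40 mm.
- panel: Upright plywood panel, 160 (y) x 120 (z) x 12 mm, lower edge 50 mm, upper edge 170 mm above the table. Origin: middle of the front face's lower edge; axes as the jig's. It slides along the jig's +x; travel = its x in the jig's frame, 0 at rest. On its front two upright guide strips 12 x 12 mm, full height, leave a 36 mm gap about y = 0 for the post (centre 11 mm before the face).
- tube0: Bystander to leave alone: brown cardboard tube pot, 44 mm across, 80 mm high, open at the top, standing on the bench between holder and jig. Origin: centre of its underside.
- tube1: Bystander to leave alone: a second such tube pot, same size. Origin: centre of its underside.
There are look-alikes about, which are no part of the job. Leave any red look-alike of the post alone. Of the things that look like the holder, take the one that is farthest to the robot's right at the start.

How it is judged:
By the outcome, as a careful person would: the job done as asked, in the order asked, and still so for the second after the job is handed in, while the arm keeps its last pose, push and grip.
It also fails if it takes over 48 s, if anything falls off the work surface, if the arm or the gripper's body presses on something with over 40 N, if the wrist force passes 120 N, or if a joint passes its speed limit or range.

## Working session

There is one attempt and no reset: what is moved stays moved. The work goes in short steps, Python scripts to look and compute and a shell command to move; the robot and the scene stay as the last step left them, time stands still between calls to the robot, and variables do not carry over. Pictures are saved under pics/ and viewed, at most 11 in all, crops included, and the job is handed in when it is done.

```bash
ls; mkdir -p pics
python3 - <<'E'
from cell import manip, camera, camera_params
import cv2,numpy as np
s=manip.sense(); print(s, manip.grip_point_offset)
ims=[]
for n in ("scene","side","wrist"):
    im=camera(n); cv2.imwrite(f"pics/{n}0.png",im[:,:,::-1]); p=camera_params(n); print(n,p)
E
```

```text
pics
{'clock': 0.0, 'joint_pos': array([-1.11638485e+00,  3.53641223e-01,  1.63412542e+00,  1.32703871e-05,
        1.15520591e+00, -2.40592997e-03]), 'qvel': array([ 0.00036821, -0.0003101 , -0.0005559 , -0.00203895, -0.00061945,
       -0.00177884]), 'joint_efforts': array([-2.69937838e-03, -6.05255771e+01, -3.42070627e+01, -2.03655336e-04,
        9.30844748e-03, -2.30453634e-05]), 'tool_pos': array([ 275.47679349, -560.48822812,  230.56973862]), 'tcp_rot': array([-6.73760729e-04,  9.74028317e-01,  2.26425178e-01, -1.48691528e-04]), 'contact_force': array([0.2160821 , 0.6172003 , 0.44889498]), 'moment': array([ 0.01081536,  0.02792868, -0.00302467]), 'gripper_force': 0.0, 'grip_width': 85.3807397143145} 18.700000000000003
scene {'vertical_fov': 57.133320357076144, 'cx': 256.54462554440687, 'cy': 192.25391837571186, 'R': array([[ 0.99077036,  0.133523  ,  0.02336042],
       [ 0.09665376, -0.57506309, -0.81237953],
       [-0.09503763,  0.80713943, -0.58266096]]), 't': array([-508.12376896,   13.87850797,  891.98251645])}
side {'vertical_fov': 43.76261815887773, 'cx': 249.0488191706948, 'cy': 193.41267047864196, 'R': array([[-0.88269151, -0.46964187, -0.01709416],
       [-0.33220572,  0.64928255, -0.68415753],
       [ 0.33240796, -0.59822126, -0.72913391]]), 't': array([ 477.24735635,  206.55778065, 1018.30399024])}
wrist {'vertical_fov': 70.58426662631902, 'cx': 253.9275645563685, 'cy': 189.51273755147244, 'R': array([[ 4.40043160e-01, -8.97976614e-01,  1.32966944e-04],
       [-8.58804736e-01, -4.20804163e-01,  2.92195623e-01],
       [-2.62328883e-01, -1.28692878e-01, -9.56358563e-01]]), 't': array([-624.60082027,  -36.30638802,  377.92711923])}
```

View pics/scene0.png

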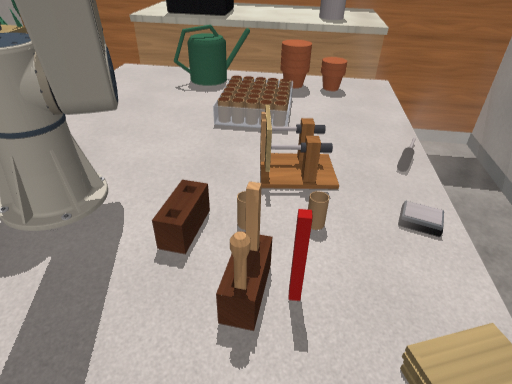

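View pics/side0.png

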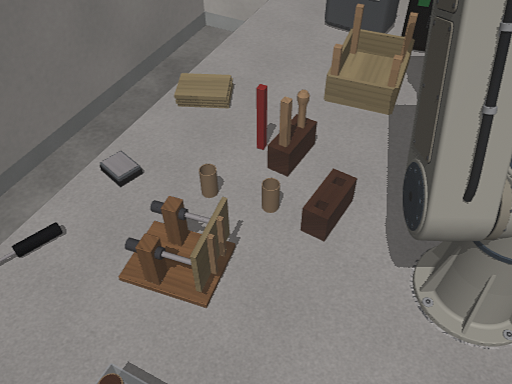

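Scene view: there are two holders. One is the dark block at (245,280), with the light wooden post (253,215) in its far socket and the round dibber (240,260) in its near one. The other is an empty dark block at (183,215). The first is farther to the robot's right (lower in this view), so it is the one meant. Post candidates are the wooden one at (253,215) and a red one at (300,255), which I leave alone. The jig is at (295,150) and the tubes at (243,210) and (318,210). I'll confirm with an enlarged crop.

Run:
```python
import cv2,numpy as np
a=cv2.imread("pics/scene0.png")[175:325,205:330]; b=cv2.imread("pics/side0.png")[80:205,240:365]
a=cv2.resize(a,(500,600),interpolation=cv2.INTER_CUBIC)
c=cv2.imread("pics/scene0.png")[100:190,250:340]; d=cv2.imread("pics/side0.png")[190:310,115:245]
A=cv2.resize(cv2.imread("pics/scene0.png")[175:325,205:330],None,fx=3,fy=3,interpolation=2)
B=cv2.resize(b,None,fx=3,fy=3,interpolation=2)
o=np.zeros((450,800,3),np.uint8); o[:450,:375]=A; o[:375,400:775]=B
cv2.imwrite("pics/crop1.png",o)
C=cv2.resize(c,None,fx=4,fy=4,interpolation=2);D=cv2.resize(d,None,fx=3.2,fy=3.2,interpolation=2)
o=np.zeros((400,800,3),np.uint8); o[:360,:360]=C; o[:384,370:370+416]=D
cv2.imwrite("pics/crop2.png",o)
```

```text
(no output)
```

View pics/crop1.png

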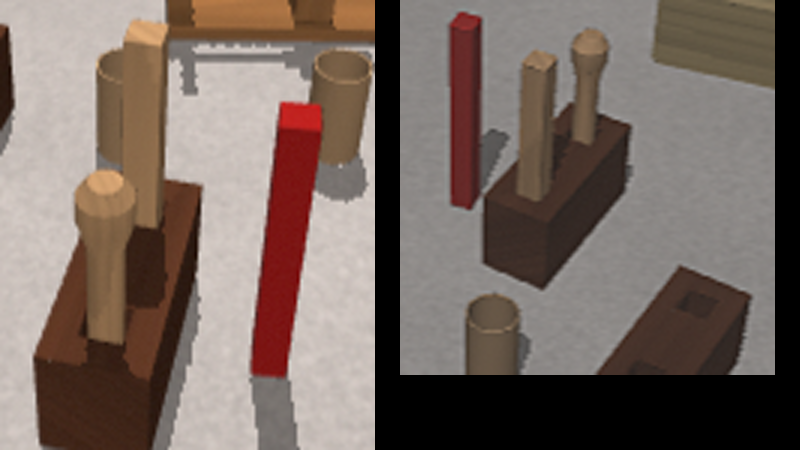

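View pics/crop2.png

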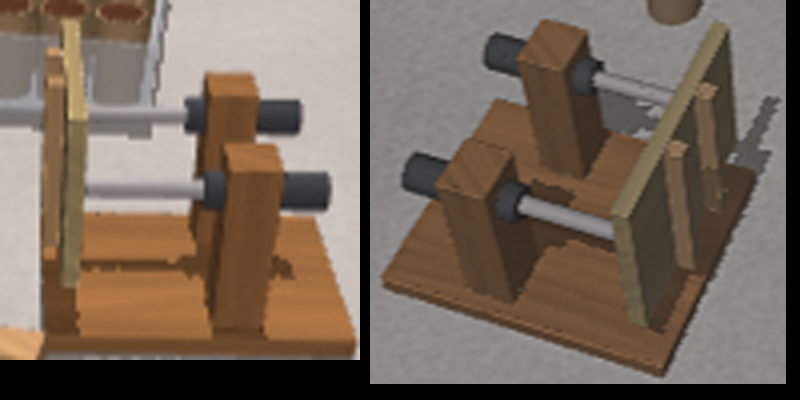

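View pics/wrist0.png

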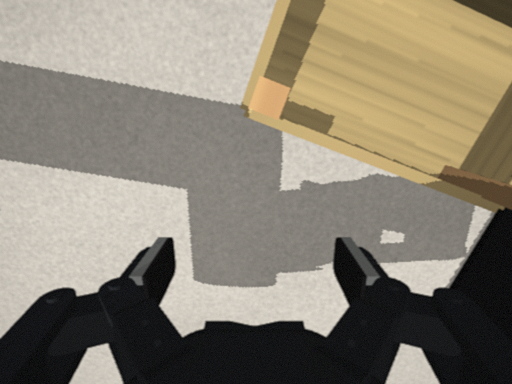

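Crop: the light square post is in the holder's far socket, with its top at about scene (254,185) and side (286,100). The dibber is in the near socket and the red post stands apart. The jig's front, with the strips, faces the robot side (left in the scene view). The wrist view shows only a crate.

```bash
cat > h.py <<'E'
from cell import manip, camera, camera_params
import cv2,numpy as np
def ray(n,u,v,p=None):
    p=p or camera_params(n); f=192/np.tan(np.radians(p["vertical_fov"]/2))
    R=np.array(p["R"]);t=np.array(p["t"])
    d=R.T@np.array([(u-p["cx"])/f,(v-p["cy"])/f,1]); return -R.T@t,d
def onz(n,u,v,z,p=None):
    c,d=ray(n,u,v,p); return c+d*(z-c[2])/d[2]
def proj(n,X,p=None):
    p=p or camera_params(n); f=192/np.tan(np.radians(p["vertical_fov"]/2))
    q=np.array(p["R"])@np.array(X)+p["t"]; return f*q[0]/q[2]+p["cx"],f*q[1]/q[2]+p["cy"]
E
python3 - <<'E'
from h import *
S=lambda n,pts,z:[print(n,z,p,np.round(onz(n,*p,z)[:2],1)) for p in pts]
print("holder");S("scene",[(272.3,237),(217.7,294.3),(255,301.7)],80);S("side",[(268,145.7),(316.7,122),(288.7,153.3),(298.3,114.3)],80)
print("post");S("scene",[(254,185.3)],215);S("side",[(286,100)],215)
print("panel top");S("scene",[(267,129.5),(271.5,129.5)],170);S("side",[(196.9,259.4),(228.4,200.3),(190.6,256.2),(223,196.9),(211.3,235.3),(220.6,217.5)],170)
print("base");S("side",[(205.6,306.2),(234.7,243.7),(134,276.9),(168,221)],15)
S("scene",[(250+355/4,100+345/4)],15)
print("tubes",);S("side",[(209,169),(271,183)],80);S("scene",[(319,196),(244,195)],80)
print("red");S("scene",[(305,213)],200);S("side",[(262,87)],200)
E
```

```text
holder
scene 80 (272.3, 237) [ 560.8 -143.8]
scene 80 (217.7, 294.3) [ 487.4 -290.9]
scene 80 (255, 301.7) [ 548.4 -295.9]
side 80 (268, 145.7) [ 557.1 -137.4]
side 80 (316.7, 122) [ 483.1 -283.5]
side 80 (288.7, 153.3) [ 497.7 -135.1]
side 80 (298.3, 114.3) [ 541.1 -292. ]
post
scene 215 (254, 185.3) [ 526.7 -171.2]
side 215 (286, 100) [ 524.7 -164.5]
panel top
scene 170 (267, 129.5) [516.2 134.5]
scene 170 (271.5, 129.5) [527.  136.5]
side 170 (196.9, 259.4) [487.8 297.3]
side 170 (228.4, 200.3) [509.1 143.2]
side 170 (190.6, 256.2) [502.  296.6]
side 170 (223, 196.9) [523.7 140. ]
side 170 (211.3, 235.3) [493.2 237. ]
side 170 (220.6, 217.5) [500.  190.3]
base
side 15 (205.6, 306.2) [481.1 302.3]
side 15 (234.7, 243.7) [506.2 134.2]
side 15 (134, 276.9) [656.9 313.1]
side 15 (168, 221) [681.5 148.2]
scene 15 (338.75, 186.25) [712.7 150.5]
tubes
side 80 (209, 169) [647.5   5.3]
side 80 (271, 183) [491.1 -20.7]
scene 80 (319, 196) [651.1   6. ]
scene 80 (244, 195) [485.2 -18. ]
red
scene 200 (305, 213) [ 612.4 -211.4]
side 200 (262, 87) [ 609.8 -206.3]
```

```bash
python3 -m handwheel '{"delta_pos":[[0,0,-7],[0,0,-7],[0,0,-7],[0,0,-7],[0,0,-7],[0,0,-7],[0,0,-7],[0,0,-7],[0,0,-4],[0,0,0]],"turn":[-6.5,-6.5,-6.5,-6.5,-6.5,-6.5,-6.5,-6.5,-6.5,0],"gripper":[1,1,1,1,1,1,1,1,1,1]}'
python3 -m handwheel '{"delta_pos":[[20,10,0],[27.5,14.2,0],[27.5,14.2,0],[27.5,14.2,0],[27.5,14.2,0],[27.5,14.2,0],[27.5,14.2,0],[27.5,14.2,0],[27.5,14.2,0],[27.5,14.2,0],[27.5,14.2,0],[27.5,14.2,0],[27.5,14.2,0],[27.5,14.2,0],[27.5,14.2,0],[7,4,0],[0,0,0],[0,0,0],[0,0,0]],"turn":[0,0,0,0,0,0,0,0,0,0,0,0,0,0,0,0,0,0,0],"gripper":[1,1,1,1,1,1,1,1,1,1,1,1,1,1,1,1,1,1,1]}'
python3 - <<'E'
from h import *
s=manip.sense();print(s["tool_pos"],s["tcp_rot"])
p=camera_params("wrist");im=camera("wrist");cv2.imwrite("pics/w1.png",im[:,:,::-1])
R=np.array(p["R"]);print(-R.T@p["t"]);np.savez("w1.npz",**p)
E
```

```text
clock: 0.98
tool_pos: [275.8, -561.2, 292.1]
tcp_rot: [0.001, 0.737, 0.675, -0.0]
contact_force: [0.1, 0.0, -0.1]
grip_width: 85.6
gripper_force: 0.0
clock: 2.57
tool_pos: [525.1, -171.3, 291.0]
tcp_rot: [-0.0, 0.74, 0.673, -0.0]
contact_force: [1.1, -0.4, -0.2]
grip_width: 85.7
gripper_force: 0.0
[ 525.08729202 -171.30890996  290.99528486] [-1.63454024e-04  7.39774326e-01  6.72854931e-01 -4.01099319e-04]
[532.42864903 -96.59778963 432.36783648]
```

View pics/w1.png

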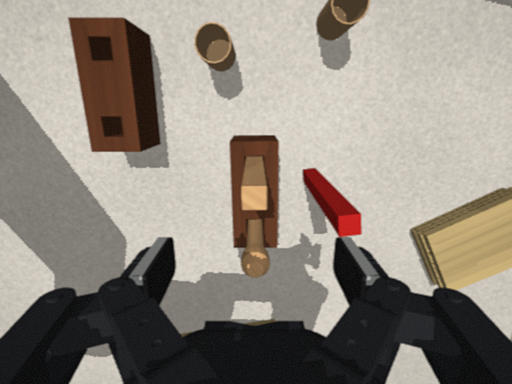

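Wrist view: the post's top is the bright square at about (255,198), the dibber's head is at (255,263), and the red post is to the right. The holder is nearly parallel to the image axes.

Run:
```python
from h import *
p=dict(np.load("w1.npz")); im=cv2.imread("pics/w1.png")
print(im[198,255],im[170,255])
m=((im[:,:,2]>190)&(im[:,:,0]<170)).astype(np.uint8); m[:,:225]=0;m[:,290:]=0;m[:150]=0;m[235:]=0
c=max(cv2.findContours(m,0,2)[0],key=cv2.contourArea);r=cv2.minAreaRect(c);print(r,cv2.boundingRect(c))
b=np.array([onz("wrist",*q,215,p)[:2] for q in cv2.boxPoints(r)]);print(b,b.mean(0))
hsv=cv2.cvtColor(im,cv2.COLOR_BGR2HSV)
d=((im[:,:,2]<130)&(hsv[:,:,1]>90)).astype(np.uint8);d[:,:222]=0;d[:,285:]=0;d[:130]=0;d[250:]=0
c=max(cv2.findContours(d,0,2)[0],key=cv2.contourArea);h=cv2.minAreaRect(cv2.convexHull(c));print(h)
b=np.array([onz("wrist",*q,80,p)[:2] for q in cv2.boxPoints(h)]);print(b,b.mean(0))
q=manip.sense()["tcp_rot"]
from scipy.spatial.transform import Rotation as Ro
M=Ro.from_quat(q,scalar_first=True).as_matrix();print(np.degrees(np.arctan2(M[1,1],M[0,1])))
```

```text
[116 167 216] [ 76 111 142]
((253.5, 197.5), (23.0, 23.0), 90.0) (242, 186, 24, 24)
[[ 516.54722865 -159.13545983]
 [ 535.66508567 -160.97742303]
 [ 533.94361432 -181.45520548]
 [ 514.31613078 -179.56295626]] [ 525.11801486 -170.28276115]
((253.5, 192.5), (113.0, 47.0), 90.0)
[[ 498.62864696 -130.13174044]
 [ 558.57504577 -135.90019162]
 [ 547.0685827  -297.99113649]
 [ 478.88948678 -291.41041178]] [ 520.79044055 -213.85837008]
-5.4453067851276655
```

```bash
python3 -m handwheel '{"delta_pos":[[0.8,0,10],[0,0,20],[0,0,25],[0,0,25],[0,0,25],[0,0,20],[0,0,10],[0,0,4],[0,0,0],[0,0,0],[0,0,0],[0,0,0],[0,0,0],[0,0,0],[0,0,0],[0,0,0],[0,0,0],[0,0,0],[0,0,0],[0,0,0]],"turn":[0,0,0,0,0,0,0,0,0,0,0,0,0,0,0,0,0,0,0,0],"gripper":[1,1,1,1,1,1,1,1,1,0,0,0,0,0,0,0,0,0,0,0]}'
```

```text
clock: 4.28
tool_pos: [526.3, -169.8, 152.9]
tcp_rot: [0.0, 0.739, 0.674, 0.0]
contact_force: [-1.1, 0.8, 5.7]
grip_width: 21.4
gripper_force: 56.9
```

```bash
python3 -m handwheel '{"delta_pos":[[0,0,-4],[0,0,-8],[0,0,-10],[0,0,-10],[0,0,-10],[0,0,-10],[0,0,-10],[0,0,-10],[0,0,-10],[0,0,-10],[0,0,-8],[0,0,-5],[0,0,0]],"turn":[0,0,0,0,0,0,0,0,0,0,0,0,0],"gripper":[0,0,0,0,0,0,0,0,0,0,0,0,0]}'
python3 - <<'E'
from h import *
p=camera_params("wrist");im=camera("wrist");cv2.imwrite("pics/w2.png",im[:,:,::-1]);np.savez("w2.npz",**p)
a=camera("scene");b=camera("side")
cv2.imwrite("pics/s2.png",np.hstack([cv2.resize(a[60:340,140:400],None,fx=1.5,fy=1.5),cv2.resize(b[20:300,130:390],None,fx=1.5,fy=1.5)])[:,:,::-1])
E
```

```text
clock: 5.37
tool_pos: [526.4, -169.8, 258.6]
tcp_rot: [0.001, 0.739, 0.673, 0.0]
contact_force: [1.2, -0.5, -1.2]
grip_width: 21.5
gripper_force: 56.6
```

View pics/s2.png

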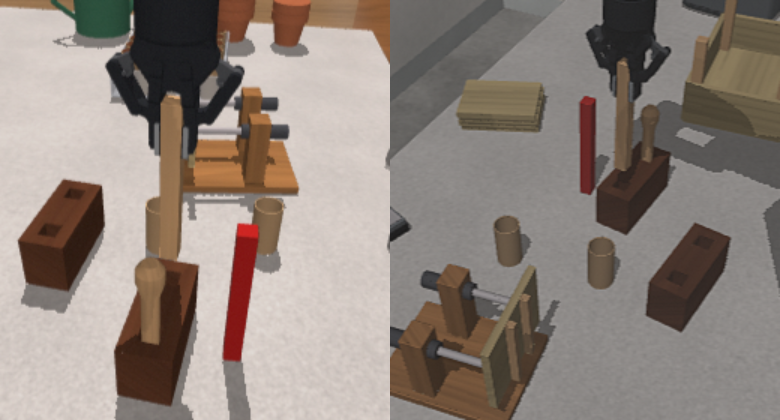

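Post held upright with its foot at about z 120, dibber and tubes undisturbed. Next I carry it to a spot in front of the jig.

```bash
python3 -m handwheel '{"delta_pos":[[0,0,0],[0,0,0],[12,-1.4,0],[25,-2.7,0],[25,-2.7,0],[25,-2.7,0],[25,-2.7,0],[25,-2.7,0],[25,-2.7,0],[25,-2.7,0],[25,-2.7,0],[25,-2.7,0],[25,-2.7,0],[25,-2.7,0],[25,-2.7,0],[25,-2.7,0],[25,-2.7,0],[25,-2.7,0],[12,-1.4,0],[0,0,0]],"turn":[-6.7,-6.7,0,0,0,0,0,0,0,0,0,0,0,0,0,0,0,0,0,0],"gripper":[0,0,0,0,0,0,0,0,0,0,0,0,0,0,0,0,0,0,0,0]}'
python3 - <<'E'
from h import *
p=camera_params("wrist");im=camera("wrist");np.savez("w3.npz",**p);cv2.imwrite("pics/w3raw.png",im[:,:,::-1])
cv2.imwrite("pics/w3.png",cv2.resize(im,(768,576),interpolation=2)[:,:,::-1])
E
```

```text
clock: 7.18
tool_pos: [425.8, 221.3, 256.9]
tcp_rot: [-0.0, 0.656, 0.755, -0.0]
contact_force: [-0.2, -0.6, -0.1]
grip_width: 21.5
gripper_force: 56.6
```

View pics/w3.png

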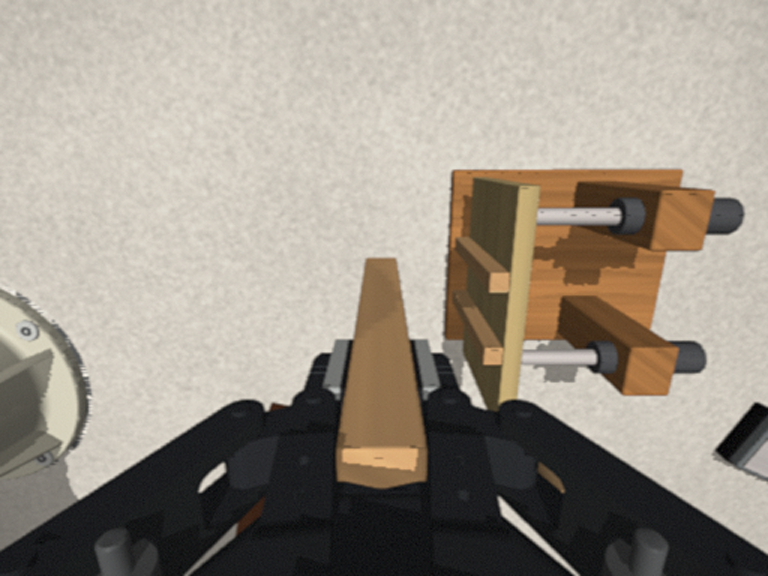

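Wrist view (×1.5): the post is held vertical, its foot at about (381,260). The strip tops are at (499,283) and (494,355), the panel's top front edge runs from (521,186) to about (499,395), and the base's far edge runs from (453,170) to (682,170).

Run:
```python
from h import *
from scipy.spatial.transform import Rotation as Ro
p=dict(np.load("w3.npz")); s=manip.sense(); M=Ro.from_quat(s["tcp_rot"],scalar_first=True).as_matrix();T=np.array(s["tool_pos"]);print(T)
print("tool yaw",np.degrees(np.arctan2(M[1,1],M[0,1])))
def L(name,a,z):
    X=onz("wrist",a[0]/1.5,a[1]/1.5,z,p); print(name,np.round(X[:2],1),"tool",np.round(M.T@(X-T),1));return X
L("foot L",(367,259),120.7);L("foot R",(396,259),120.7)
a=L("panelF far",(519,186),170);L("panelB far",(539,187),170)
for q in [(490,274),(508,274),(508,291),(490,291),(485,347),(502,347),(502,363),(485,363)]:L("strip",q,170)
L("base",(453,170),15);L("base",(682,170),15)
L("panel bottom frt",(473,178),50)
im=cv2.imread("pics/w3raw.png")
# panel top face: bright yellow strip; fit its edges per row
hsv=cv2.cvtColor(im,cv2.COLOR_BGR2HSV)
print([list(im[r,c]) for r,c in [(200,343),(150,348),(150,325)]])
m=(im[:,:,2]>165)&(im[:,:,0]<im[:,:,2]-50);F=[];B=[]
for r in range(130,250,6):
    c=np.where(m[r,325:365])[0]+325
    if len(c): F.append((c.min(),r));B.append((c.max()+1,r))
for n,E in(("F",F),("B",B)):
    X=np.array([onz("wrist",*q,170,p) for q in E]);Y=(X-T)@M;k=np.polyfit(Y[:,0],Y[:,1],1)
    print(n,np.round(Y[:,:2],1).tolist(),"slope deg",np.degrees(np.arctan(k[0])))
```

```text
[426.17595799 220.06050468 256.89523198]
tool yaw 8.086113400756217
foot L [415.3 228.1] tool [  9.6  -9.5 136.2]
foot R [435.4 230.9] tool [  9.5  10.8 136.2]
panelF far [492.4 292.3] tool [62.2 75.7 86.8]
panelB far [503.3 293.3] tool [61.6 86.7 86.8]
strip [487.5 241.2] tool [12.3 63.7 86.8]
strip [497.9 242.6] tool [12.3 74.2 86.8]
strip [500.3 232.4] tool [ 1.9 75.2 86.8]
strip [489.8 231. ] tool [ 1.9 64.5 86.8]
strip [494.6 195. ] tool [-34.4  64.3  86.9]
strip [505.  196.4] tool [-34.4  74.7  86.9]
strip [507.4 185.7] tool [-45.4  75.7  86.9]
strip [496.9 184.2] tool [-45.4  65.1  86.9]
base [481.8 295.5] tool [ 67.   65.9 241.8]
base [687.6 324.4] tool [ 66.6 273.7 241.7]
panel bottom frt [493.4 291.5] tool [ 61.4  76.8 206.8]
[[np.uint8(123), np.uint8(177), np.uint8(202)], [np.uint8(121), np.uint8(174), np.uint8(200)], [np.uint8(38), np.uint8(58), np.uint8(69)]]
F [[57.4, 76.2], [52.5, 76.7], [47.5, 76.3], [42.5, 76.0], [37.5, 76.5], [32.3, 76.1], [27.1, 76.6], [21.8, 76.2], [16.5, 76.7], [11.1, 64.1], [5.6, 64.6], [-0.0, 76.5], [-5.7, 76.1], [-11.4, 76.7], [-17.2, 76.3], [-23.1, 76.8], [-29.1, 76.4], [-35.1, 65.9], [-41.2, 66.3], [-47.5, 76.2]] slope deg 2.516599301568377
B [[57.4, 86.9], [52.5, 92.5], [47.5, 87.2], [42.5, 86.9], [37.4, 94.3], [32.3, 94.9], [27.1, 86.9], [21.8, 86.6], [16.4, 96.7], [11.0, 97.4], [5.5, 98.0], [-0.1, 98.7], [-5.7, 99.4], [-11.4, 100.1], [-17.2, 100.7], [-23.1, 101.4], [-29.1, 86.5], [-35.1, 87.1], [-41.3, 86.8], [-47.5, 87.4]] slope deg -1.3464340025105306
```

```bash
python3 -m handwheel '{"delta_pos":[[-5,4,5],[-6,6,10],[-4.5,8,15],[0,8,15],[0,4,12],[0,0,8],[0,0,5.5],[0,0,0],[0,0,0],[0,0,0]],"turn":[0,0,0,0,0,0,0,0,0,0],"gripper":[0,0,0,0,0,0,0,0,0,0]}'
python3 - <<'E'
from h import *
from scipy.spatial.transform import Rotation as Ro
s=manip.sense(); M=Ro.from_quat(s["tcp_rot"],scalar_first=True).as_matrix();T=s["tool_pos"];print(T,M[:,1],s["contact_force"])
p=camera_params("wrist");np.savez("w4.npz",**p);im=camera("wrist");
cv2.imwrite("pics/w4.png",cv2.resize(im,(768,576),interpolation=2)[:,:,::-1])
E
```

```text
clock: 8.07
tool_pos: [459.0, 208.3, 187.3]
tcp_rot: [0.0, 0.656, 0.755, 0.0]
contact_force: [-0.2, -0.1, -0.5]
grip_width: 21.4
gripper_force: 56.7
[458.99815938 208.29770801 187.34551821] [9.90068127e-01 1.40586172e-01 7.94998436e-04] [-0.24632452 -0.07164075 -0.45702353]
```

View pics/w4.png

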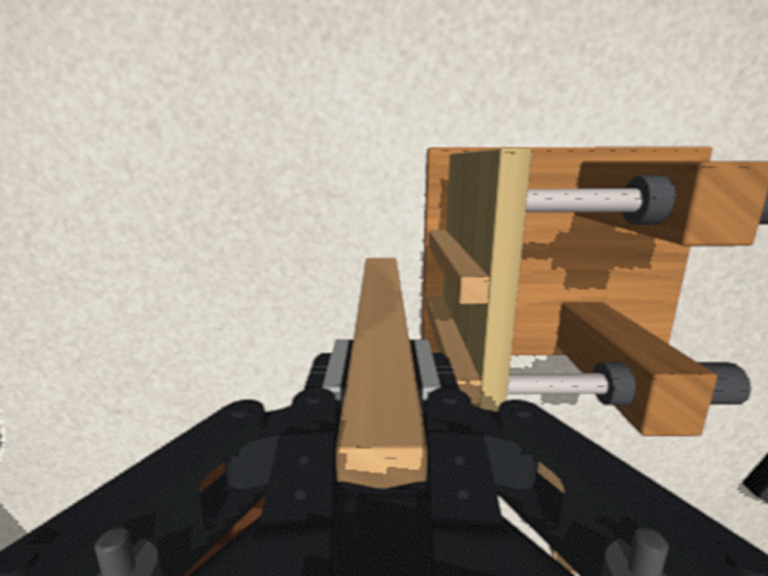

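Run:
```python
from h import *
from scipy.spatial.transform import Rotation as Ro
p=dict(np.load("w4.npz")); s=manip.sense(); M=Ro.from_quat(s["tcp_rot"],scalar_first=True).as_matrix();T=np.array(s["tool_pos"])
for n,q,z in [("footL",(366,259),51),("footR",(397,259),51),("pf",(501,150),170),("pf",(489,280),170),("pb",(531,150),170),("strip inner",(475,302),170),("strip near inner",(465,384),170),("strip frontface",(461,290),170),("base",(428,148),15),("base",(712,148),15),("topface L far",(345,447),251),("topR far",(421,447),251)]:
    X=onz("wrist",q[0]/1.5,q[1]/1.5,z,p);print(n,np.round(M.T@(X-T),1))
```

```text
footL [  8.  -10.1 136.5]
footR [  8.   11.6 136.5]
pf [78.1 44.8 17.6]
pf [27.8 44.2 17.6]
pb [78.1 55.9 17.6]
strip inner [18.3 39.2 17.5]
strip near inner [-20.1  37.3  17.5]
strip frontface [23.6 33.1 17.5]
base [ 82.6  34.9 172.6]
base [ 82.4 243.  172.8]
topface L far [ 12.2  -8.1 -63.5]
topR far [ 12.2   9.3 -63.5]
```

```bash
python3 -m handwheel '{"delta_pos":[[0,4,0],[0,6,0],[0,6,0],[0,6,0],[0,4,0],[0,2,0],[0,0,0],[0,0,0],[0,0,0]],"turn":[0,0,0,0,0,0,0,0,0],"gripper":[0,0,0,0,0,0,0,0,0]}'
python3 -m handwheel '{"delta_pos":[[0,1.5,0],[0,1.5,0],[0,1.5,0],[0,1.5,0],[0,1.5,0],[0,1.5,0],[0,1.5,0],[0,1.5,0],[0,1.5,0],[0,1.5,0],[0,0,0],[0,0,0],[0,0,0],[0,0,0]],"turn":[0,0,0,0,0,0,0,0,0,0,0,0,0,0],"gripper":[0,0,0,0,0,0,0,0,0,0,0,0,0,0]}'
python3 -c "
from cell import manip
s=manip.sense();print(s['tool_pos'],s['contact_force'],s['moment'])"
```

```text
clock: 8.87
tool_pos: [486.3, 212.0, 186.6]
tcp_rot: [-0.0, 0.656, 0.755, -0.0]
contact_force: [0.1, -0.1, -1.0]
grip_width: 21.4
gripper_force: 56.7
clock: 10.03
tool_pos: [501.2, 214.2, 186.7]
tcp_rot: [-0.0, 0.656, 0.755, -0.0]
contact_force: [-4.9, -0.1, 1.8]
grip_width: 21.7
gripper_force: 56.8
[501.1868057  214.1709547  186.68746132] [-4.85349946 -0.07899962  1.84027146] [-0.04161802  0.80931198  0.01682117]
```

```bash
python3 -m handwheel '{"delta_pos":[[0,1.5,0],[0,1.5,0],[0,1.5,0],[0,1.5,0],[0,1.5,0],[0,1.5,0],[0,1,0],[0,0,0],[0,0,0],[0,0,0],[0,0,0],[0,0,0]],"turn":[0,0,0,0,0,0,0,0,0,0,0,0],"gripper":[0,0,0,0,0,0,0,0,0,0,0,0]}'
python3 - <<'E'
from h import *
f=[]
for i in range(6):
    im=camera("wrist" if i<4 else ("scene","side")[i-4]);s=manip.sense();f.append(s['contact_force'])
    if i==3:w=im
    if i==4:a=im
print(np.mean(f,0),s['tool_pos'],s['moment'],s['grip_width'])
r=lambda x:cv2.resize(x,(390,390),interpolation=2)
cv2.imwrite("pics/f1.png",np.hstack([cv2.resize(w,(400,300)),r(im[150:310,105:265])[:300]])[:,:,::-1])
W=cv2.resize(im[150:310,105:265],(400,400),interpolation=2);A=cv2.resize(a[40:200,200:360],(400,400),interpolation=2)
cv2.imwrite("pics/f2.png",np.hstack([A,W])[:,:,::-1]);cv2.imwrite("pics/wf.png",w[:,:,::-1])
E
```

```text
clock: 11.03
tool_pos: [510.1, 215.4, 186.7]
tcp_rot: [-0.001, 0.656, 0.755, -0.001]
contact_force: [-9.1, -1.1, 5.6]
grip_width: 21.5
gripper_force: 57.3
[-8.47676702 -0.41977988  4.92998473] [510.07800705 215.40309943 186.67545241] [-0.0419954   1.6006491  -0.02142119] 21.47070793970101
```

View pics/f2.png

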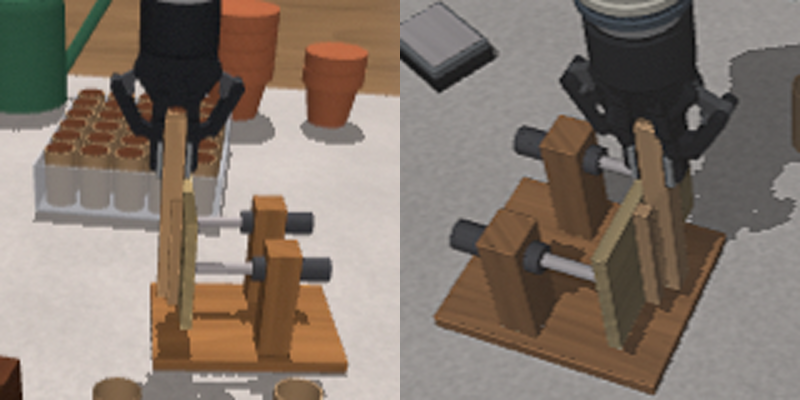

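Side and scene views: the post sits in the gap between the strips and against the panel, which has moved back. Next I check for tilt and measure travel in the wrist image.

Run:
```python
import cv2,numpy as np
b=cv2.resize(cv2.imread("pics/wf.png"),(768,576),interpolation=2)
a=cv2.imread("pics/w4.png")
cv2.imwrite("pics/cmp.png",np.hstack([cv2.resize(x[120:480,300:600],(400,480)) for x in (a,b)]))
```

```text
(no output)
```

View pics/cmp.png

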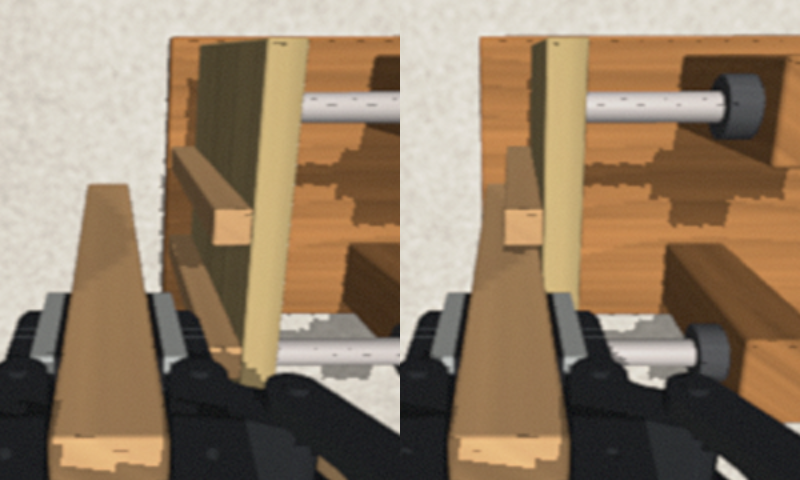

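```bash
python3 -m handwheel '{"delta_pos":[[0,0.7,-0.3],[0,0.7,-0.3],[0,0.7,-0.3],[0,0,0],[0,0,0],[0,0,0],[0,0,0],[0,0,0],[0,0,0],[0,0,0],[0,0,0],[0,0,0]],"turn":[0,0,0,0,0,0,0,0,0,0,0,0],"gripper":[0,0,0,0,0,0,0,0,0,0,0,0]}'
python3 - <<'E'
from h import *
from scipy.spatial.transform import Rotation as Ro
f=[]
for i in range(8):
    p=camera_params("wrist");im=camera("wrist");s=manip.sense();f.append(s['contact_force'])
print(np.mean(f,0),np.std(f,0),s['tool_pos'],s['moment'])
cv2.imwrite("pics/wg.png",im[:,:,::-1])
M=Ro.from_quat(s["tcp_rot"],scalar_first=True).as_matrix();T=s["tool_pos"]
hsv=im.astype(int);r=105
# panel top front edge and base front edge along image rows
m=(im[:,:,0]>165)&(hsv[:,:,0]-hsv[:,:,2]>50)&(hsv[:,:,1]>150)
print([int(np.where(m[k,290:360])[0].min()+290) for k in (102,108,114,120)])
for k in (102,108,114,120):
    c=np.where(m[k,290:360])[0].min()+290; X=onz("wrist",c,k,170,p); F=M.T@(X-T)
    sat=(hsv[k,:,0]-hsv[k,:,2])>60; c2=np.where(sat[230:])[0].min()+230; B=M.T@(onz("wrist",c2,k,15,p)-T)
    print(F[1],B[1],"travel",F[1]-B[1]-10)
E
```

```text
clock: 12.33
tool_pos: [511.3, 215.6, 186.7]
tcp_rot: [-0.001, 0.656, 0.755, -0.002]
contact_force: [-9.3, 0.0, 1.1]
grip_width: 21.3
gripper_force: 56.7
[-8.99831463  0.2902873  -0.30155737] [0.53787164 0.55411805 0.32454749] [511.25823859 215.55364214 186.7223242 ] [0.06441518 1.81202703 0.04173048]
[290, 290, 290, 290]
20.385768321271666 -15.822991409136238 travel 26.208759730407905
20.506677752258586 -14.82665354959037 travel 25.333331301848958
20.62910291749023 -14.930656385214926 travel 25.559759302705153
20.753072498869184 -15.03597203821057 travel 25.789044537079754
```

Run:
```python
from h import *
from scipy.spatial.transform import Rotation as Ro
s=manip.sense();p=camera_params("wrist");im=cv2.imread("pics/wg.png").astype(int)[:,:,::-1]
M=Ro.from_quat(s["tcp_rot"],scalar_first=True).as_matrix();T=s["tool_pos"]
m=(im[:,:,0]>165)&(im[:,:,0]-im[:,:,2]>50)&(im[:,:,1]>150)
for k in (104,108,112,118,124):
    c=np.where(m[k,255:330])[0]+255; a=M.T@(onz("wrist",c.min(),k,170,p)-T); 
    c2=np.where((im[k,:,0]-im[k,:,2]>60)[230:])[0].min()+230; B=M.T@(onz("wrist",c2,k,15,p)-T)
    print(c.min(),c.max(),c2,a[1],B[1],"travel",a[1]-B[1]-10)
```

```text
274 293 239 11.536788295347975 -15.859368765129693 travel 17.39615706047767
274 292 240 11.580656649818463 -14.826658830081012 travel 16.407315479899474
274 292 240 11.62489093638357 -14.895848383177928 travel 16.5207393195615
274 292 240 11.69193856784166 -15.00072213621448 travel 16.692660704056138
274 292 240 11.759835755676024 -15.106925292969342 travel 16.866761048645365
```

```bash
python3 -m handwheel '{"delta_pos":[[0,0.8,0],[0,0.8,0],[0,0.8,0],[0,0,0],[0,0,0],[0,0,0],[0,0,0],[0,0,0],[0,0,0],[0,0,0],[0,0,0],[0,0,0]],"turn":[0,0,0,0,0,0,0,0,0,0,0,0],"gripper":[0,0,0,0,0,0,0,0,0,0,0,0]}'
python3 - <<'E'
from h import *
from scipy.spatial.transform import Rotation as Ro
f=[]
for i in range(8):
    p=camera_params("wrist");im=camera("wrist");s=manip.sense();f.append(s['contact_force'])
print(np.mean(f,0),np.std(f,0),s['tool_pos'],s['clock'])
im=im.astype(int);M=Ro.from_quat(s["tcp_rot"],scalar_first=True).as_matrix();T=s["tool_pos"]
m=(im[:,:,0]>165)&(im[:,:,0]-im[:,:,2]>50)&(im[:,:,1]>150)
for k in (104,112,124):
    c=np.where(m[k,255:330])[0]+255; a=M.T@(onz("wrist",c.min(),k,170,p)-T)
    c2=np.where((im[k,:,0]-im[k,:,2]>60)[225:])[0].min()+225; B=M.T@(onz("wrist",c2,k,15,p)-T)
    print(c.min(),c2,"travel",a[1]-B[1]-10)
E
```

```text
clock: 13.73
tool_pos: [513.4, 215.9, 186.7]
tcp_rot: [-0.002, 0.656, 0.755, -0.002]
contact_force: [-10.1, 0.0, 1.5]
grip_width: 21.2
gripper_force: 56.9
[-10.08073472   0.49218516   0.72036563] [0.62350227 0.45798609 0.52555972] [513.40177098 215.86481831 186.74603479] 14.1333
274 238 travel 18.501699313009937
274 238 travel 18.746032659550238
274 238 travel 19.120275243566617
```

```bash
python3 -c "
from cell import manip
print(manip.sign_off())"
```

```text
the job is handed in; nothing more can be done
None
```

Job handed in at about 14 s: the arm still grips the post upright between the strips and presses the panel with about 10 N (about 19 mm of travel, foot within about 1 mm of its lower edge by arm readings, lean under about 1°), and the path kept clear of the dibber and tube pots, though I did not measure them again at the end.

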